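# Pry the spring clip off the guide-roller spindle

### The job

The bearing on the guide-roller spindle is due for a change, so its retaining clip has to come off. Take the hooked pick from its rest, get its hook down into the hole of the spring clip's pull tab (the tab may have swung to either side) and draw the clip sideways out of its groove so that it comes down in the tray, clear of the shaft and off the bearing; touch the clip with the pick only, and never press or pull on it with more than 12 N, nor lean on the shaft or bearing with more than 20 N. Then lay the pick back in its rest as you found it, and leave the spare parts beside the tray where they are.

Things in the scene. Friction and masses are not known exactly. Their poses are not given: they have to be found in the camera images.
- tray: Shallow open parts tray of plain sheet steel, 170 x 125 mm, rim 16 mm high, walls and floor 2.5 mm, fixed on the bench. Origin: centre of its underside; x along its length (away from the robot at yaw 0), z up. The spindle is screwed down in it 30 mm from its centre toward +x; the free floor is on the -x side.
- spindle: Fixed upright steel shaft, 17 mm thick, on a round flange 58 mm wide (10.5 mm high), with a ball bearing 40 mm wide on it. Origin: on the shaft's axis at the level of the tray's underside; above it: bearing's upper face 29 mm, spacer 19 mm wide up to 34 mm, groove (12 mm thick) 34 to 38 mm, plain nose up to 44.5 mm.
- groove (a point): Centre of the shaft at the lower edge of its groove, 34 mm above the tray's underside and 5 mm above the bearing's upper face. Pulled level away from the shaft by its tab, along its -x, the clip holds with about 4 to 9 N while its jaws spread; after 4 to 8 mm under a slow pull it snaps free, the force falls away, and it drops off the bearing into the tray as the pull goes on.
- clip: Retaining clip of 3 mm dark spring wire, 16 g, level in the groove, free to turn in it. Two sprung jaws (21 mm over all) hug the groove and open toward the clip's +x; at its -x, roughly toward the robot, they meet at a small rivet that carries a pull tab. Origin: centre of the jaws, on the shaft's axis while seated, at mid-thickness, 35.5 mm above the tray's underside; z up.
- clip_rivet (a point): The rivet, 12 mm from the clip's origin along its -x; axes as the clip. A flat pull tab, 2 mm thick, lies level at mid-wire height and swings stiffly about it, up to 0.7 rad either side of -x: where it stands is NOT measured, look or feel for it. Its eye, a 16 mm disc with a 6.5 mm hole, is 16 mm from the rivet, over free depth to the flange. Pressed, it springs down 4 mm (1 N/mm), then is firm.
- pick_grip (a point): Hooked pick, 70 to 130 g, loose in its rest. This point: on the axis of its black squared handle (16 x 16 mm, 98 mm long), midway between two finger stops 34 mm apart in the clear: grip here from above. x along the handle to the hook, z up. The steel shank turns down in a straight leg, 3 mm thick, rounded end: its axis is 62 mm along +x, its lower end 36 mm below this point.
- pick: The same hooked pick; its origin and axes are those of pick_grip.
- rest_seat (a point): Grey bench rest, fixed: base 96 x 56 mm (10 mm high), two notched uprights 8 mm thick, 70 mm apart in the clear (38 mm behind and 32 mm ahead of this point), 60 mm high; the notches widen upward from about 19 to 25 mm. This point is where the grip point of the pick's handle lies in it, 52 mm above the bench; x along the pick toward its hook end, z up.
- spare_bearing: Bystander: loose spare ball bearing, 40 mm wide, 12 mm high, flat on the bench in front of the tray; origin under its centre.
- guide_bush: Bystander: loose brass guide bush, 30 mm wide, 27 mm high, behind the tray; origin under its centre.
- vial: Bystander: loose empty glass vial, 30 mm wide, 67 mm high, upright behind the tray; origin under its centre.

How it is judged (in metres and radians):
On the way, in this order (a step that is already met when the one before it is completed fails the run):
1. the pick has been taken out of its rest (distance between pick_grip and rest_seat above 0.03 m), for 0.2 s.
2. the clip has come out of the groove (horizontal distance between clip and spindle above 0.0095 m), for 0.2 s.
At the end, for the whole second after the job is handed in: Clip off the shaft and down in the tray at rest: origin over 18 mm from the shaft axis, inside the tray outline, under 32 mm above its underside (lying or leaning). Pick at rest in its rest: grip point within 12 mm of rest_seat, along it within 0.12 rad, hook down within 0.15 rad (horizontal distance between clip and spindle above 0.018 m and z of clip in the frame of tray below 0.032 m and x of clip in the frame of tray between -0.085 and 0.085 m and y of clip in the frame of tray between -0.0625 and 0.0625 m and linear speed of each of clip, pick below 0.02 m/s and distance between pick_grip and rest_seat below 0.012 m and angle between the x axis of pick_grip and the x axis of rest_seat, either way round below 0.12 rad and angle between pick_grip's own z axis and vertical below 0.15 rad); the robot touches nothing.
It fails at once if the clip is touched by the fingers or the arm (contact force between any of the fingers, the arm and clip above 0.3 N).
It fails at once if the pick loads the clip with more than 12 N (contact force between pick and clip above 12 N).
It fails at once if the pick presses on the spindle or its bearing with more than 20 N (contact force between pick and spindle above 20 N).
It fails at once if a spare part beside the tray is moved more than 15 mm (distance of any of spare_bearing, guide_bush, vial from where it was at the start of the episode above 0.015 m).
It also fails if it takes over 72 s, if anything falls off the work surface, if the arm or the gripper's body presses on something with over 40 N, if the wrist force passes 120 N, or if a joint passes its speed limit or range.

### The arm

A 6-joint arm with a two-finger parallel gripper is mounted at the origin on a cart in front of the work surface, level with it; the furniture and walls round the work are solid. World frame = base frame: x ahead of the robot, y to its left, z up, the work surface at z = 0. Lengths are in mm, angles in rad, forces in N, time in s.
With the tool pointing down it reaches from about 350 to 775 mm from the base axis. Payload 7.3 kg.
Tool frame: the origin (TCP) lies between the finger pads; the fingertips stand 14 mm ahead of it and the grasp point (between the pads) lies 5 mm behind it; y points along the fingers, z is the direction in which the jaws open and shut, and the axes are right-handed (so a half turn about y gives the same grasp; the last joint's range is limited). The gripper opens to 92 mm and grips with 3 to 60 N. Pads are 19 mm wide; open, the fingers measure 130 mm over their backs; the gripper's body (75 mm by 190 mm) begins 47 mm behind the grasp point.
Start: joints at [1.194, 0.342, 1.524, -0, 1.275, -0.146], TCP at [120.08, 511.101, 240.741] pointing down, gripper open.
Joint ranges: [-2.53, 2.53], [-0.77, 2.02], [0.04, 2.7], [-1, 4.14], [0.28, 2.66], [-3.11, 3.11]. Speed limits (rad/s): [2.57, 2.57, 3.14, 3.14, 3.14, 3.14].

### API

Orientations are given as [roll, pitch, yaw] about the fixed x, y, z axes, in that order (R = Rz(yaw) Ry(pitch) Rx(roll)).
In Python, from plant import bot, vision, order gives the robot as it stands.
- The arm moves only by the tool apply_moves, never from a script. Its argument "rows" is a list of rows, each a list of 3 entries, a list of its own where there are three numbers: the shift along the tool's x, y, z in cm, then the turn about the tool's y in rad, then the finger opening in cm, from 0 to 9.18. A call has 1 to 5 rows; each row is the pose to reach, as a shift and turn from the pose measured when the call began, along the tool's axes at that moment; what a row does not reach only later rows make up. A row lasts 1/8 s, in which the tool goes at most 62.5 mm and 10.7 degrees, less where a joint would pass 70% of its speed; a pose out of reach is approached as far as the arm can. A call with a gripper value outside its range is refused whole. The fingers move at their own pace and stop on an object; the grip force is fixed at half the most. Time passes only in rows, so rows that repeat a pose let the fingers close. It gives the time, the measured TCP pose, the force and the opening at its end, in the units of the state.
- bot.get_obs(): the state, without advancing time (a new reading comes with each control period).
- vision.capture(name): name is "scene" or "side" or "wrist"; returns the picture (420x560x3 uint8, red, green, blue); there is no depth.
- vision.camera_info(name): a dict with "mtx" (3x3 intrinsics, pixels), "distortion" ([k1, k2, p1, p2, k3] as OpenCV has them; the pictures are not rectified), "rvec" (rotation vector, rad) and "tvec" (3), from world to camera coordinates, as OpenCV has them. Camera axes: x right, y down, z forward; pixel columns grow to the right and rows downward; lengths in mm; the calibration is good to about 2 mm. A picture is of the moment at which its call begins: read the wrist's pose just before it. camera_info takes no time and is no camera call; for the wrist camera it gives the pose at the moment of the call.
- order.close_job(): hands the job in, once; it reports no verdict.
The state is a dict: "time": time; "joint_positions": joint angles; "dq": joint speeds; "tau": joint torques, N m; "tool_pos": TCP position; "tcp_rot": TCP orientation; "contact_force": force on the tool from outside, world axes, zero at the start; "moment": the same for the moment, N m; "grip_width": finger opening in mm.
Only numpy, scipy, OpenCV 4.12 (cv2) and the standard library are available. Lean on these libraries where they do the work, as an engineer would, in place of code of your own. Each camera call takes 0.05 s, during which the arm holds its last target.

## Working session

There is one attempt and no reset: what is moved stays moved. The work goes in short steps, Python scripts to look and compute and a tool call to move; the robot and the scene stay as the last step left them, time stands still between calls to the robot, and variables do not carry over. Pictures are saved under pics/ and viewed, and the job is handed in when it is done.

Besides the shell and the picture viewer there is one more tool, called after "Emit:" by a JSON object that holds its "api" and its "payload". apply_moves: Moves the arm, as the interface text tells. Its arguments: {"type":"object","properties":{"rows":{"type":"array","items":{"type":"array"}}},"required":["rows"]}

```bash
ls -la; mkdir -p pics
python3 - <<'E'
from plant import bot, vision, order
import cv2
print(bot.get_obs())
for n in ["scene","side","wrist"]:
    i=vision.camera_info(n); print(n,i)
    cv2.imwrite(f"pics/{n}0.png",vision.capture(n)[:,:,::-1])
E
```

```text
total 12
drwxr-xr-x  3 agent agent 4096 Dec  7 16:09 .
drwxr-xr-x 23 root  root  4096 Dec  7 16:09 ..
drwxr-xr-x  2 agent agent 4096 Dec  7 16:09 pics
{'time': 0.0, 'joint_positions': array([ 1.19400451e+00,  3.42751676e-01,  1.52499699e+00,  3.42100821e-05,
        1.27538145e+00, -1.46017568e-01]), 'dq': array([-0.00085836, -0.00082184,  0.00053578, -0.00236405,  0.00029009,
        0.00131565]), 'tau': array([ 5.30632315e-04, -4.31222713e+01, -2.44233209e+01,  7.19577447e-02,
        5.54866449e-02, -5.80361939e-05]), 'tool_pos': array([119.92388181, 510.73963606, 240.03690166]), 'tcp_rot': array([-1.57231266e+00,  2.56063397e-04, -2.30784429e-01]), 'contact_force': array([-0.60256943,  0.19296154, -0.50829708]), 'moment': array([ 0.04000757, -0.0086597 , -0.02657702]), 'grip_width': 91.2954843322018}
scene {'mtx': array([[400.53276189,   0.        , 276.33971125],
       [  0.        , 400.53276189, 205.68821278],
       [  0.        ,   0.        ,   1.        ]]), 'distortion': array([-0.08330358,  0.        ,  0.        ,  0.        ,  0.        ]), 'rvec': array([ 2.01924429, -0.7667064 ,  0.43229843]), 'tvec': array([-240.95487215,  353.12575177,  437.14022435])}
side {'mtx': array([[428.52891035,   0.        , 278.6362489 ],
       [  0.        , 428.52891035, 211.06791165],
       [  0.        ,   0.        ,   1.        ]]), 'distortion': array([-0.03876365,  0.        ,  0.        ,  0.        ,  0.        ]), 'rvec': array([ 2.06713385, -0.6710969 ,  0.34103539]), 'tvec': array([-284.56548302,  335.59622579,  456.53937078])}
wrist {'mtx': array([[323.10794664,   0.        , 279.97855759],
       [  0.        , 323.10794664, 212.1805539 ],
       [  0.        ,   0.        ,   1.        ]]), 'distortion': array([-0.02221067,  0.        ,  0.        ,  0.        ,  0.        ]), 'rvec': array([-2.28878192, -1.81126843, -0.24487422]), 'tvec': array([-524.33765828,  -32.41448594,  390.78214316])}
```

View pics/scene0.png

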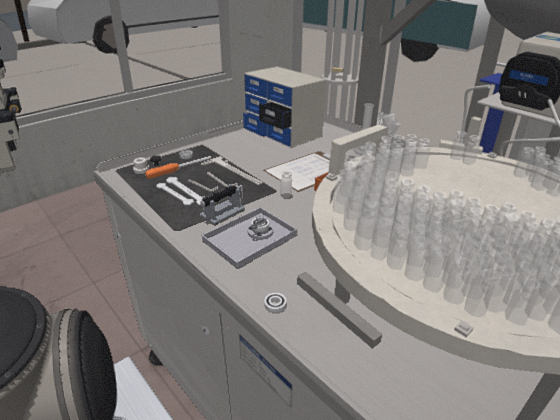

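View pics/side0.png

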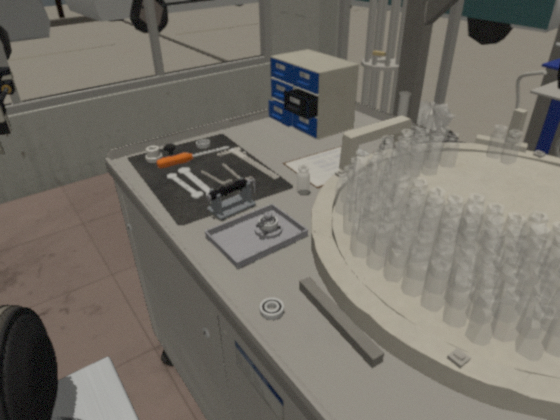

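View pics/wrist0.png

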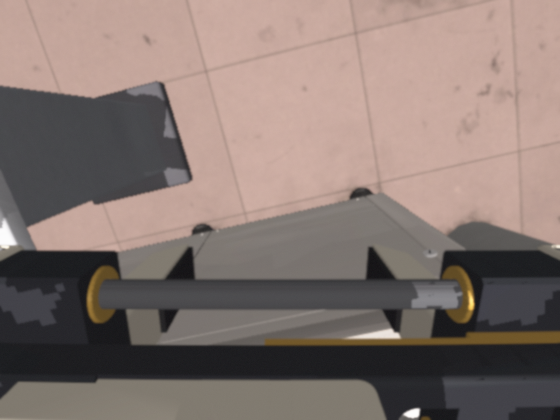

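The fixed cameras show the rest with the pick at about (222,200), the tray at (250,235) and the spindle at (260,226). I'll enlarge these and set up the helpers.

```bash
cat > h.py <<'E'
import numpy as np, cv2
from plant import bot, vision, order
from scipy.spatial.transform import Rotation as Ro
def cam(n):
    i=vision.camera_info(n); R,_=cv2.Rodrigues(i['rvec']); return i,R,np.array(i['tvec']).ravel()
def ray(n,px,c=None):
    i,R,t=c or cam(n)
    u=cv2.undistortPoints(np.array([[px]],float),i['mtx'],i['distortion']).ravel()
    return -R.T@t, R.T@np.array([u[0],u[1],1])
def onz(n,px,z,c=None):
    o,d=ray(n,px,c); return o+d*(z-o[2])/d[2]
def proj(n,P,c=None):
    i,R,t=c or cam(n)
    return cv2.projectPoints(np.array(P,float).reshape(-1,1,3),i['rvec'],i['tvec'],i['mtx'],i['distortion'])[0].reshape(-1,2)
def tri(obs):
    A=np.zeros((3,3));b=np.zeros(3)
    for n,px,*c in obs:
        o,d=ray(n,px,*c); d=d/np.linalg.norm(d); M=np.eye(3)-np.outer(d,d); A+=M;b+=M@o
    return np.linalg.solve(A,b)
def crop(img,x,y,w,h,k,fn):
    cv2.imwrite(fn,cv2.resize(img[y:y+h,x:x+w],None,fx=k,fy=k,interpolation=cv2.INTER_CUBIC))
def toolR():
    return Ro.from_euler('xyz',bot.get_obs()['tcp_rot']).as_matrix()
E
python3 - <<'E'
from h import *
for n in ['scene','side','wrist']:
    i,R,t=cam(n); print(n,-R.T@t,R[2])
print(toolR())
for n in ['scene','side']:
    im=cv2.imread(f'pics/{n}0.png')
    crop(im,190,170,120,90,6,f'pics/{n}0c.png')
print('scene groove',onz('scene',(260,226),35))
print('rest',onz('scene',(222,200),52),'bearing',onz('scene',(275,303),6))
print(onz('scene',(287,184),33))
E
```

```text
scene [  55.196216   -295.74766736  532.29251142] [ 0.56702937  0.63100191 -0.52944716]
side [ 124.13971861 -329.90899608  527.04831139] [ 0.47802328  0.68460882 -0.55027676]
wrist [ 49.53477854 527.60747092 384.66468254] [ 0.25972739 -0.06242135 -0.96366242]
[[ 9.73482687e-01 -4.03632304e-04  2.28760345e-01]
 [-2.28760655e-01 -1.08385528e-03  9.73482094e-01]
 [-1.44985714e-04 -9.99999331e-01 -1.14744954e-03]]
scene groove [505.74656359 258.23537143  35.        ]
rest [491.47688881 378.33023853  52.        ] bearing [397.62051574  87.26283054   6.        ]
[680.97534897 360.01385701  33.        ]
```

View pics/scene0c.png

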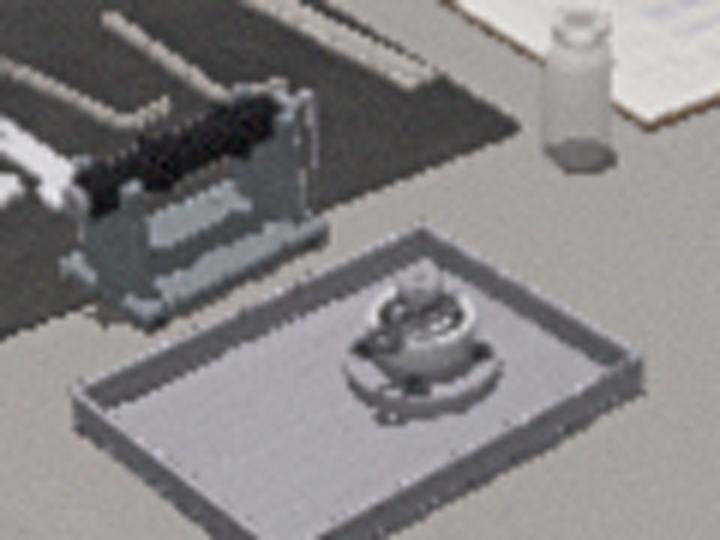

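View pics/side0c.png

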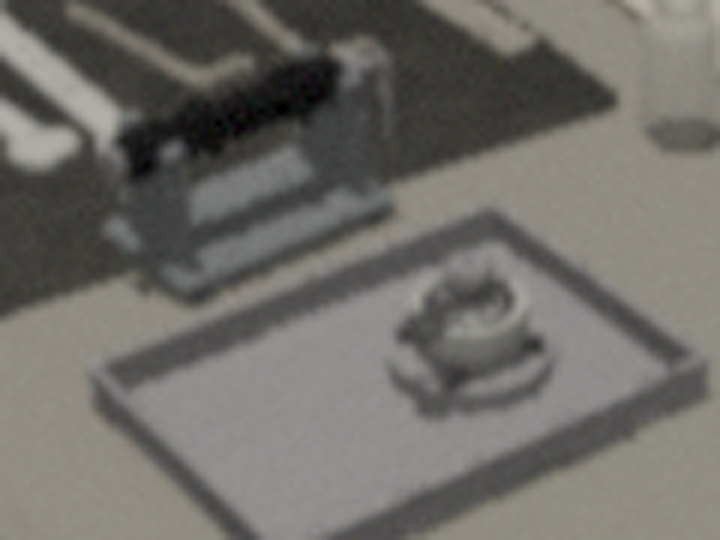

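Run:
```python
from h import *
f=lambda x,y:(190+x/6,170+y/6)
a=onz('scene',f(95,185),52);b=onz('scene',f(285,100),52);print('handle scene',a,b,np.linalg.norm(a-b))
a=onz('side',f(135,150),52);b=onz('side',f(335,75),52);print('handle side',a,b)
for n,L in [('scene',[(75,395),(425,230),(640,350)]),('side',[(95,378),(488,210),(705,365)])]:
    print(n,[onz(n,f(*p),16)[:2].round(1) for p in L])
o=bot.get_obs(); p=o['tool_pos'];R=toolR()
for d in [(0,0,0),(100,0,0),(-150,0,0),(-72,200,0),(-72,240,0),(0,240,0),(-150,240,0),(-150,240,100)]: print(d,proj('wrist',p+R@np.array(d)).round())
i,Rc,t=cam('wrist');print(Rc@R)
```

```text
handle scene [461.17443942 399.98636377  52.        ] [556.65702739 405.172053    52.        ] 95.6233024867135
handle side [459.47514834 397.35063323  52.        ] [545.52797085 400.29603347  52.        ]
scene [array([404.9, 333.1]), array([572. , 335.2]), array([578.6, 218.3])]
side [array([403.4, 328.6]), array([569.3, 335.5]), array([572.6, 211.8])]
(0, 0, 0) [[280. 276.]]
(100, 0, 0) [[280. 432.]]
(-150, 0, 0) [[279. -91.]]
(-72, 200, 0) [[280. 123.]]
(-72, 240, 0) [[280. 123.]]
(0, 240, 0) [[280. 185.]]
(-150, 240, 0) [[280.  49.]]
(-150, 240, 100) [[371.  49.]]
[[ 1.25540979e-03 -9.39479826e-05  9.99999208e-01]
 [ 9.63623810e-01 -2.67259479e-01 -1.23485223e-03]
 [ 2.67259383e-01  9.63624596e-01 -2.44989652e-04]]
```

Emit:
{"api": "apply_moves", "payload": {"rows": [[[5, 0, -1], 0.15, 6], [[10, 0.5, -2.3], 0.33, 6], [[15, 1, -3.4], 0.5, 6], [[20, 1, -4.5], 0.68, 6], [[25, 1, -5.7], 0.85, 6]]}}

```text
time: 0.78
tool_pos: [351.6, 397.2, 230.0]
tcp_rot: [-1.572, -0.001, -1.086]
contact_force: [0.5, 0.5, -0.7]
grip_width: 60.3
```

Emit:
{"api": "apply_moves", "payload": {"rows": [[[2, 0, 1.5], 0.18, 6], [[4, 0, 3], 0.36, 6], [[6, 0, 4.5], 0.54, 6], [[8.5, 0, 6], 0.72, 6], [[10.6, 0, 7.8], 0.9, 6]]}}

```text
time: 1.4
tool_pos: [470.6, 339.0, 229.6]
tcp_rot: [-1.572, -0.002, -1.993]
contact_force: [0.5, -0.0, 0.1]
grip_width: 60.0
```

Emit:
{"api": "apply_moves", "payload": {"rows": [[[0, 0, 0], 0.18, 6], [[0, 0, 0], 0.36, 6], [[0, 0, 0], 0.54, 6], [[0, 0, 0], 0.72, 6], [[0, 0, 0], 0.9, 6]]}}

```text
time: 2.02
tool_pos: [470.4, 338.9, 229.2]
tcp_rot: [-1.569, -0.003, -2.899]
contact_force: [0.8, -0.5, 0.0]
grip_width: 59.7
```

Emit:
{"api": "apply_moves", "payload": {"rows": [[[0, 0, 0], 0.18, 6], [[0, 0, 0], 0.2, 6]]}}

```text
time: 2.28
tool_pos: [470.3, 338.8, 228.9]
tcp_rot: [-1.568, -0.003, -3.098]
contact_force: [-0.2, 0.3, -0.0]
grip_width: 59.8
```

Run:
```python
from h import *
o=bot.get_obs();print(o['joint_positions'].round(2),o['tool_pos'],o['tcp_rot'])
c=cam('wrist');im=vision.capture('wrist')[:,:,::-1];cv2.imwrite('pics/w1.png',im)
import pickle;pickle.dump(c,open('w1.pkl','wb'))
```

```text
[ 0.49  0.45  1.38 -0.    1.31  2.02] [470.2599878  338.80416671 228.8968306 ] [-1.56847639e+00 -3.09172692e-03 -3.09797274e+00]
```

View pics/w1.png

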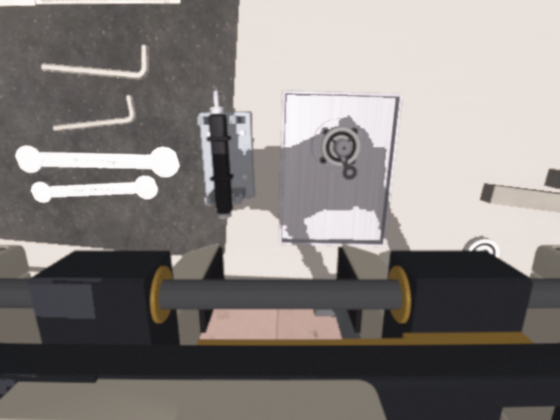

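Run:
```python
import cv2
from h import crop
im=cv2.imread('pics/w1.png')
crop(im,190,85,70,135,4.4,'pics/w1a.png'); crop(im,310,110,70,75,8,'pics/w1b.png')
```

```text
(no output)
```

View pics/w1a.png

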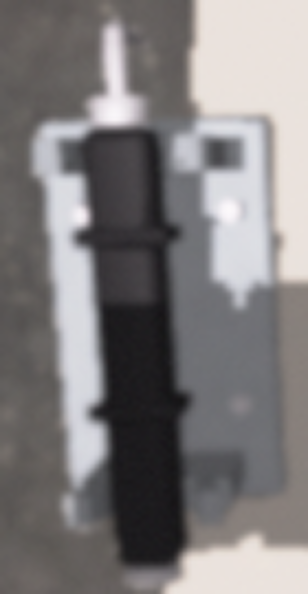

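View pics/w1b.png

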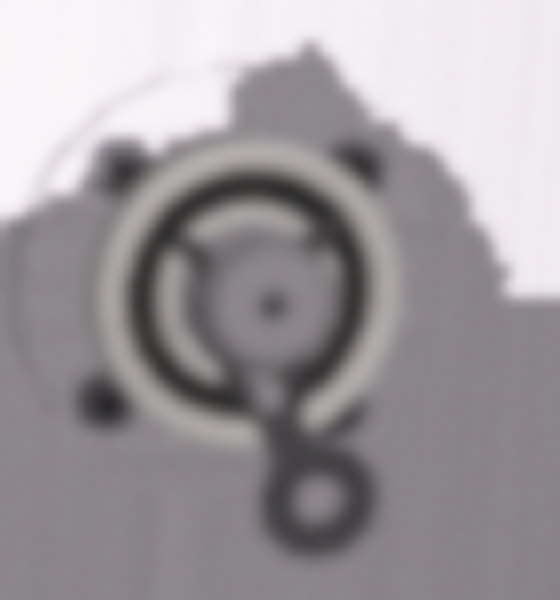

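Run:
```python
from h import *
import pickle;c=pickle.load(open('w1.pkl','rb'))
A=lambda x,y:(190+x/4.4,85+y/4.4); B=lambda x,y:(310+x/8,110+y/8)
q=lambda p,z:onz('w',p,z,c).round(1)
f=q(A(129,235),56);r=q(A(140,408),56);print('stops',f,r,'mid',(f+r)/2,'len',np.linalg.norm(f-r),'yaw',np.arctan2(*(f-r)[[1,0]]))
f=q(A(122,130),60);r=q(A(150,565),60);print('handle ends',f,r,np.linalg.norm(f-r),np.arctan2(*(f-r)[[1,0]]))
print('rest base corners z10',q(A(40,125),10),q(A(268,120),10),q(A(285,490),10),q(A(68,520),10))
print('shank tip',q(A(107,25),55))
print('shaft',q(B(270,305),44.5),'eye',q(B(318,500),36.5),'rivet',q(B(265,390),38),'bearing',q(B(250,290),29))
print('tray corners',[q(p,16) for p in [(283,93),(399,96),(386,243),(281,241)]])
o,d=ray('w',B(318,500),c);print(o)
```

```text
stops [524.2 399.2  56. ] [486.2 397.   56. ] mid [505.2 398.1  56. ] len 38.063630935579496 yaw 0.05783018274559253
handle ends [546.1 399.9  60. ] [450.7 394.3  60. ] 95.56421924548961 0.05863292730034004
rest base corners z10 [547.1 429.1  10. ] [550.6 373.3  10. ] [458.  367.1  10. ] [447.5 424.1  10. ]
shank tip [567.3 403.8  55. ]
shaft [519.3 276.8  44.5] eye [493.9 266.5  36.5] rivet [508.  275.1  38. ] bearing [520.  276.5  29. ]
tray corners [array([571.1, 339.7,  16. ]), array([573.7, 218. ,  16. ]), array([409.4, 210.5,  16. ]), array([406.9, 334.7,  16. ])]
[541.74387648 342.50277474 373.10642755]
```

Emit:
{"api": "apply_moves", "payload": {"rows": [[[-1.5, 4, -2.5], 0, 6], [[-3.7, 8, -5.8], -0.014, 6], [[-3.75, 10, -5.77], -0.014, 6], [[-3.75, 12, -5.77], -0.014, 6], [[-3.75, 12, -5.77], -0.014, 6]]}}

```text
time: 2.95
tool_pos: [503.9, 397.3, 106.8]
tcp_rot: [-1.567, -0.007, -3.08]
contact_force: [-0.2, 0.2, 1.0]
grip_width: 60.1
```

Run:
```python
from h import *
o=bot.get_obs();print(o['tool_pos'],o['tcp_rot'],o['contact_force'])
c=cam('wrist');im=vision.capture('wrist')[:,:,::-1];cv2.imwrite('pics/w2.png',im)
print(proj('wrist',[[505.2,398.1,60],[567.2,401.6,52],[519.5,276.7,44.5]]))
```

```text
[503.85128006 397.3201361  106.78174257] [-1.56666236 -0.00665434 -3.08018332] [-0.22394757  0.18805465  1.00499317]
[[279.7533938  238.12357468]
 [280.02564296 137.00172561]
 [459.42437465 220.05347756]]
```

View pics/w2.png

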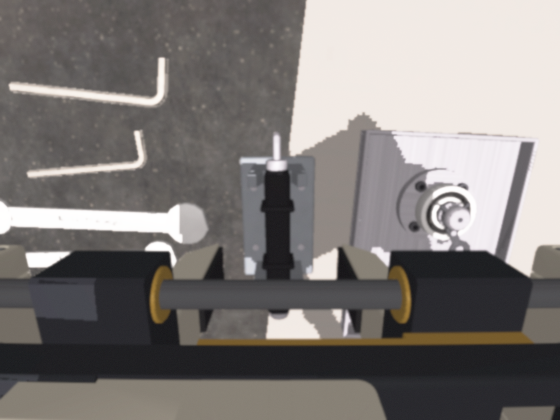

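Run:
```python
from h import *
im=cv2.imread('pics/w2.png');crop(im,235,125,90,150,4,'pics/w2a.png')
f=onz('wrist',(277.5,206),60);r=onz('wrist',(278,261),60);print(f,r,(f+r)/2,f-r)
```

```text
[526.09083191 400.73004247  60.        ] [489.44024755 398.29935596  60.        ] [507.76553973 399.51469921  60.        ] [ 3.66505844e+01  2.43068651e+00 -2.84217094e-14]
```

View pics/w2a.png

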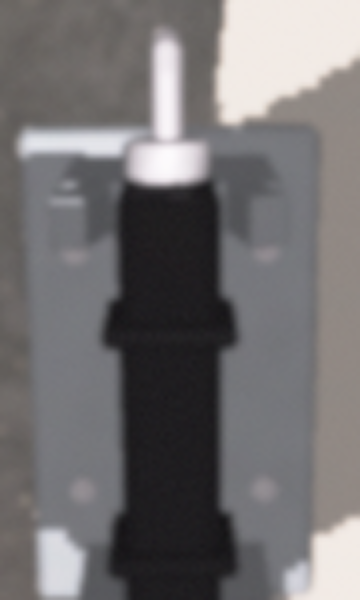

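Emit:
{"api": "apply_moves", "payload": {"rows": [[[-0.3, 1.5, -0.15], 0, 6], [[-0.32, 3.5, -0.15], 0, 6], [[-0.32, 5, -0.15], 0, 6], [[-0.32, 5.95, -0.15], 0, 6], [[-0.32, 5.95, -0.15], 0, 6]]}}

```text
time: 3.62
tool_pos: [507.2, 399.1, 48.2]
tcp_rot: [-1.567, -0.005, -3.081]
contact_force: [0.4, 0.1, 1.2]
grip_width: 59.8
```

Emit:
{"api": "apply_moves", "payload": {"rows": [[[0, 0, 0], 0, 3], [[0, 0, 0], 0, 1.5], [[0, 0, 0], 0, 1.0], [[0, 0, 0], 0, 1.0], [[0, 0, 0], 0, 1.0]]}}

```text
time: 4.25
tool_pos: [507.3, 399.1, 48.3]
tcp_rot: [-1.568, -0.005, -3.081]
contact_force: [-0.5, -0.5, 1.5]
grip_width: 15.6
```

Gripped (15.6 mm). The TCP at release later is (507.3, 399.1, 48.3). Lifting.

Emit:
{"api": "apply_moves", "payload": {"rows": [[[0, -1, 0], 0, 1], [[0, -3, 0], 0, 1], [[0, -5, 0], 0, 1], [[0, -7, 0], 0, 1], [[0, -7, 0], 0, 1]]}}

```text
time: 4.88
tool_pos: [508.6, 399.9, 120.5]
tcp_rot: [-1.569, -0.001, -3.081]
contact_force: [-0.1, 0.2, -0.9]
grip_width: 15.8
```

Run:
```python
from h import *
o=bot.get_obs();print(o['time'],o['tool_pos'],o['tcp_rot'],o['contact_force'],o['grip_width'])
im=vision.capture('wrist')[:,:,::-1];cv2.imwrite('pics/w3.png',im)
R=toolR();p=o['tool_pos'];print(R)
print(proj('wrist',[p+R@np.array([-62,-5+36,0]),[519.5,276.7,44.5]]))
```

```text
4.875 [508.56160172 399.94614206 120.49380529] [-1.56945177e+00 -1.33709503e-03 -3.08061952e+00] [-0.07776199  0.1969073  -0.92768077] 15.783490686053204
[[-0.99814095 -0.00348679  0.06084813]
 [-0.06083879 -0.00272532 -0.99814388]
 [ 0.00364615 -0.99999021  0.00250812]]
[[279.72956167 139.57280901]
 [452.95084326 220.25590947]]
```

View pics/w3.png

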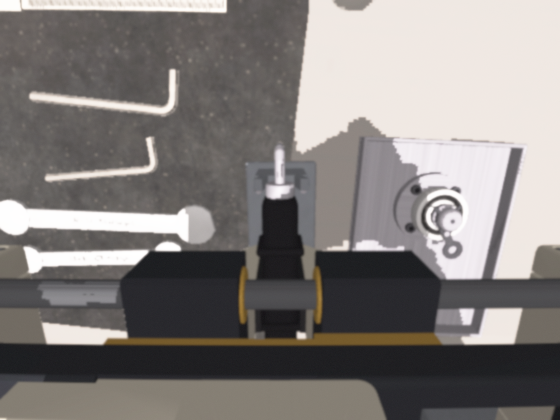

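Emit:
{"api": "apply_moves", "payload": {"rows": [[[2, 0, 3], 0, 1], [[4, 0, 7], 0, 1], [[6.5, 0.5, 10.5], 0, 1], [[8.5, 1, 13.2], 0, 1], [[8.5, 1, 13.2], 0, 1]]}}

```text
time: 5.55
tool_pos: [429.0, 260.7, 108.6]
tcp_rot: [-1.567, -0.007, -3.082]
contact_force: [-0.3, -0.0, -0.6]
grip_width: 15.6
```

```bash
cat > look.py <<'E'
from h import *
import sys
k=sys.argv[1]
o=bot.get_obs();print(o['time'],o['tool_pos'].round(1),o['tcp_rot'].round(3),o['contact_force'].round(1),o['grip_width'])
c=cam('wrist');im=vision.capture('wrist')[:,:,::-1];cv2.imwrite(f'pics/w{k}.png',im)
R=toolR();p=o['tool_pos']
print(proj('wrist',[p+R@np.array([-62,-3.7+36,0]),[519.5,276.7,44.5],[493.9,266.5,36.5]],c))
crop(im,200,60,160,120,5,f'pics/w{k}a.png')
if len(sys.argv)>2:
    for n in ['scene','side']:
        j=vision.capture(n)[:,:,::-1];cv2.imwrite(f'pics/{n}{k}.png',j);crop(j,200,170,100,80,8,f'pics/{n}{k}a.png')
E
python3 look.py 4 1
```

```text
5.55 [429.  260.7 108.6] [-1.567 -0.007 -3.082] [-0.3 -0.  -0.6] 15.571580021136509
[[280.32594853 140.53846084]
 [262.44244444  87.86073953]
 [276.9825723  131.76798114]]
```

View pics/w4a.png

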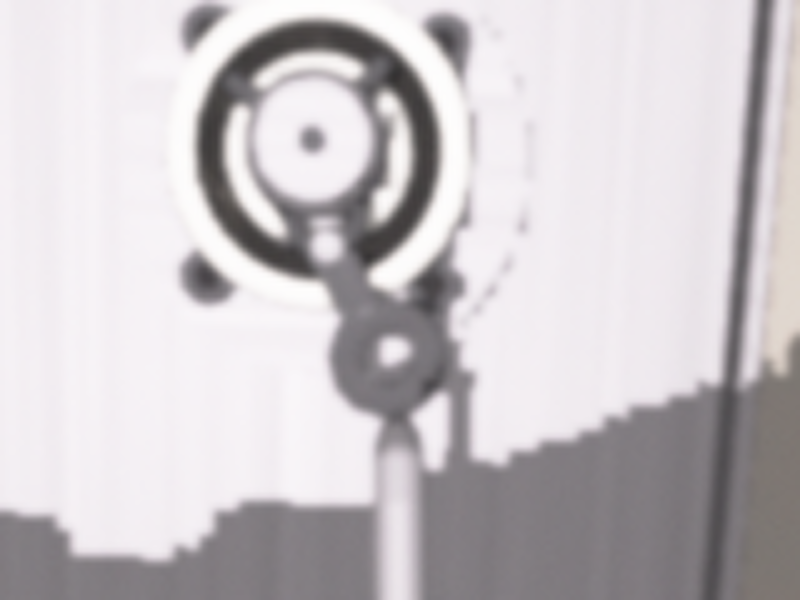

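View pics/side4a.png

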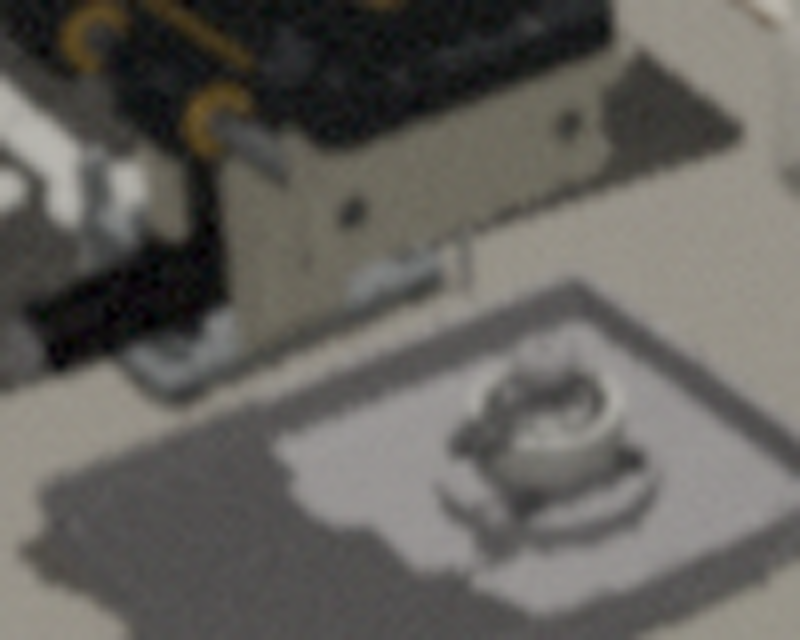

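Run:
```python
from h import *
o=bot.get_obs();p=o['tool_pos'];R=toolR()
zt=(p+R@np.array([-62,32.3,0]))[2]
W=lambda x,y:(200+x/5,60+y/5)
tip=onz('wrist',W(397,413),zt+1);print('tipedge',tip, R.T@(tip-p))
eye=onz('wrist',W(394,348),36.0);print('eye',eye)
eo=onz('wrist',W(391,358),36.5);print('disc',eo)
print('rivet',onz('wrist',W(327,245),38),'shaft',onz('wrist',W(312,139),44.5))
print(proj('wrist',[p+R@np.array([-63.5,31.3,0]),p+R@np.array([-63.5,-3.7,0]),p+R@np.array([-60.5,-3.7,0])]))
```

```text
tipedge [492.48779695 267.29613407  78.10069218] [-61.03547564  31.30160837  -0.57584499]
eye [498.26156549 268.0102289   36.        ]
disc [496.98104492 268.32717129  36.5       ]
rivet [510.55307691 277.29338814  38.        ] shaft [522.57397839 279.43394632  44.5       ]
[[280.47624051 137.86977007]
 [280.60240495 141.50706862]
 [280.60775395 148.6422131 ]]
```

```bash
cat >> h.py <<'E'
def mv(d): return (toolR().T@np.array(d,float)/10).round(3)
E
python3 -c "
from h import *
print(mv([6,1.1,-31]))"
```

```text
[-0.615  3.098 -0.08 ]
```

Emit:
{"api": "apply_moves", "payload": {"rows": [[[-0.6, 1, -0.08], 0, 1], [[-0.61, 2, -0.08], 0, 1], [[-0.61, 3.1, -0.08], 0, 1], [[-0.61, 3.1, -0.08], 0, 1]]}}

```text
time: 6.2
tool_pos: [436.8, 264.0, 77.2]
tcp_rot: [-1.568, -0.006, -3.08]
contact_force: [0.9, -0.3, -0.5]
grip_width: 16.0
```

```bash
python3 look.py 5 1
```

```text
6.2 [436.8 264.   77.2] [-1.568 -0.006 -3.08 ] [ 0.9 -0.3 -0.5] 15.96723777218508
[[280.40494231 140.61493548]
 [265.37549952  98.34765928]
 [281.86170173 148.2761032 ]]
```

View pics/w5a.png

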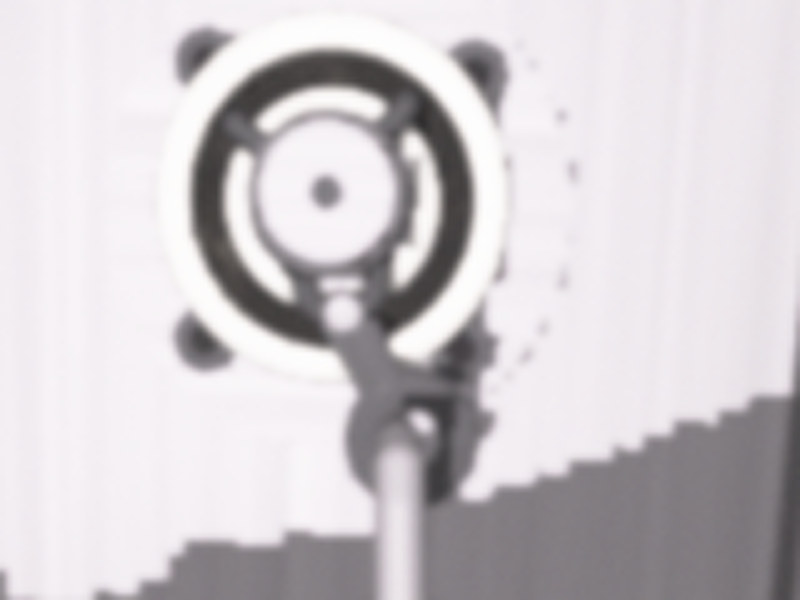

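View pics/side5a.png

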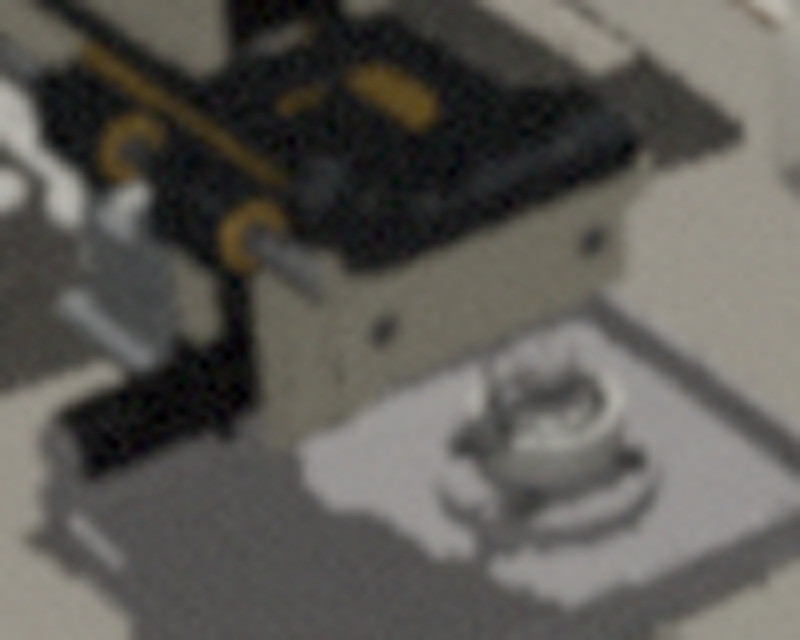

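View pics/scene5a.png

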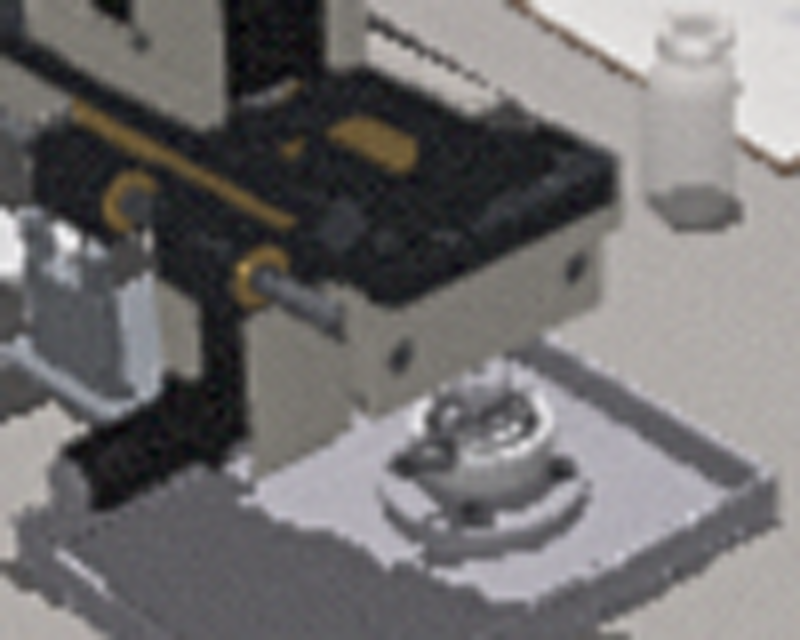

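Run:
```python
from h import *
im=cv2.imread('pics/w5.png')
c=im[128:168,260:306];c=cv2.resize(c,None,fx=14,fy=14,interpolation=cv2.INTER_CUBIC)
c=cv2.convertScaleAbs(255*(c/255.)**0.6)
cv2.imwrite('pics/w5b.png',c)
W=lambda x,y:(200+x/5,60+y/5)
s=onz('wrist',W(326,190),44.5);print('shaft',s)
e=s+np.array([-25.5,-10.7,36.5-44.5]);print(e,proj('wrist',[e]), (proj('wrist',[e])-[260,128])*14)
t=np.linspace(0,6.28,9)
print(((proj('wrist',[e+3.25*np.array([np.cos(a),np.sin(a),0]) for a in t[::2]])-[260,128])*14).round())
```

```text
shaft [520.82296377 277.24077985  44.5       ]
[495.32296377 266.54077985  36.5       ] [[282.46592377 147.44714199]] [[314.52293282 272.25998788]]
[[319. 191.]
 [235. 267.]
 [309. 353.]
 [394. 277.]
 [320. 191.]]
```

View pics/w5b.png

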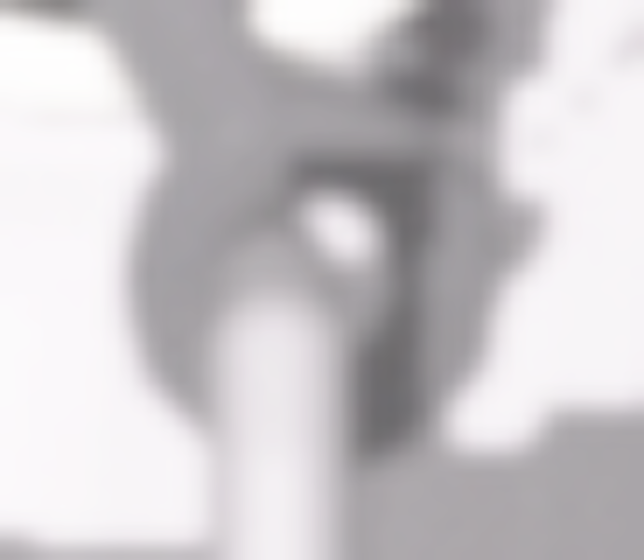

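Run:
```python
from h import *
o=bot.get_obs();p=o['tool_pos'];R=toolR()
B=lambda x,y:(260+x/14,128+y/14)
for zt in [43,45,47]:
    tip=onz('wrist',B(273,240),zt+1);print('tipedge',tip, R.T@(tip-p))
print('axis',p+R@np.array([-59.6,32.3,-.6]))
print((proj('wrist',[p+R@np.array([-59.6,32.3,-.6]),p+R@np.array([-59.6,-3.7,-.6])])-[260,128])*14)
e=onz('wrist',B(314,272),36.5)
print(e)
```

```text
tipedge [497.01323552 268.33334891  44.        ] [-59.50370604  34.51229702  -0.51131226]
tipedge [497.14832156 268.34281257  46.        ] [-59.63362151  32.51193414  -0.50846601]
tipedge [497.2834076  268.35227623  48.        ] [-59.76353699  30.51157125  -0.50561976]
axis [497.10974542 268.43259592  46.21183906]
[[270.60859653 241.25924906]
 [268.46241608 319.0846014 ]]
[495.33206513 266.56258845  36.5       ]
```

Run:
```python
from h import *
for k in ['3','4']:
    im=cv2.imread(f'pics/w{k}.png')
    c=im[128:168,260:306];c=cv2.resize(c,None,fx=14,fy=14,interpolation=cv2.INTER_CUBIC)
    cv2.imwrite(f'pics/w{k}b.png',c)
```

```text
(no output)
```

View pics/w3b.png

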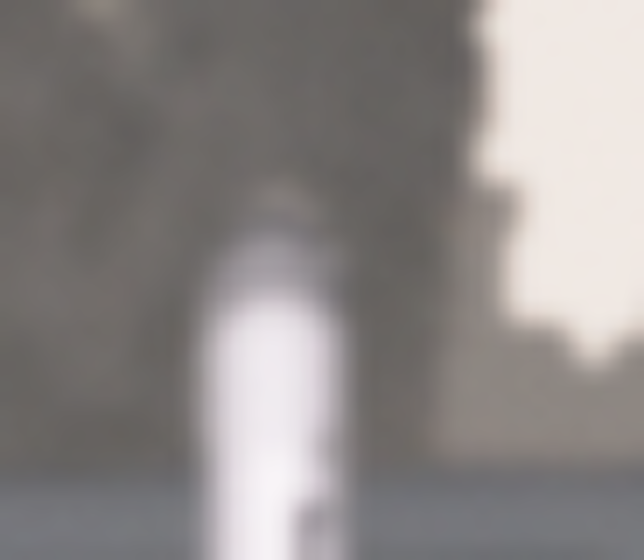

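View pics/w4b.png

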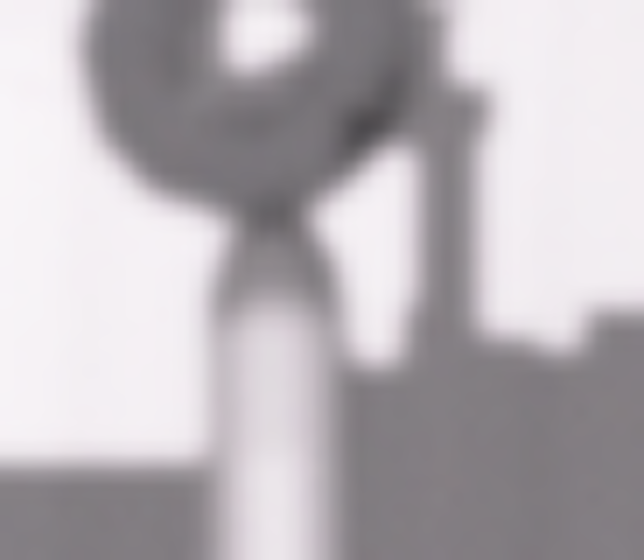

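```bash
python3 -c "
from h import *
p=bot.get_obs()['tool_pos'];print(p+toolR()@np.array([-59.8,32.3,-.35]),mv([-1.9,-1.6,0]))"
```

```text
[497.32459255 268.19523394  46.21179812] [0.199 0.001 0.148]
```

Emit:
{"api": "apply_moves", "payload": {"rows": [[[0.1, 0, 0.08], 0, 1], [[0.2, 0, 0.15], 0, 1], [[0.2, 0, 0.15], 0, 1], [[0.2, 0, 0.15], 0, 1]]}}

```text
time: 6.85
tool_pos: [435.9, 262.7, 78.8]
tcp_rot: [-1.569, -0.003, -3.081]
contact_force: [-0.0, 0.0, -0.4]
grip_width: 16.2
```

```bash
python3 look.py 6
python3 - <<'E'
from h import *
im=cv2.imread(f'pics/w6.png')
c=im[128:168,260:306];c=cv2.resize(c,None,fx=14,fy=14,interpolation=cv2.INTER_CUBIC)
cv2.imwrite(f'pics/w6b.png',c)
p=bot.get_obs()['tool_pos'];print(p+toolR()@np.array([-59.8,32.3,-.35]))
E
```

```text
6.85 [435.9 262.7  78.8] [-1.569e+00 -3.000e-03 -3.081e+00] [-0.   0.  -0.4] 16.195014982719925
[[280.40935254 140.67848911]
 [263.21488099  96.83921642]
 [279.75125874 146.50793107]]
[495.45053231 266.55351191  46.27699539]
```

View pics/w6b.png

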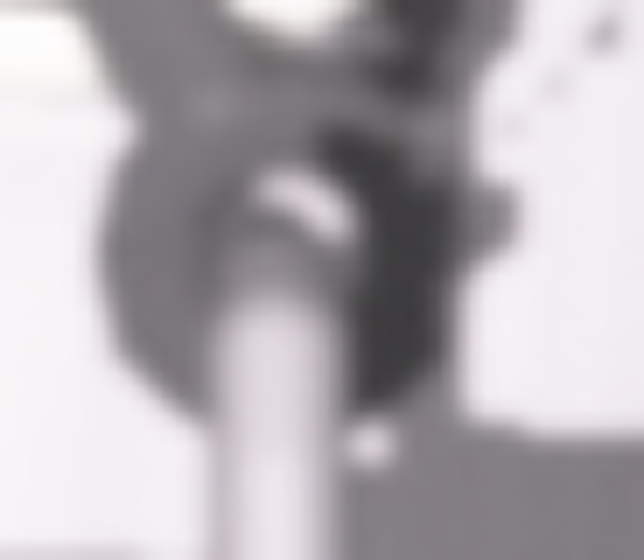

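View pics/w6a.png

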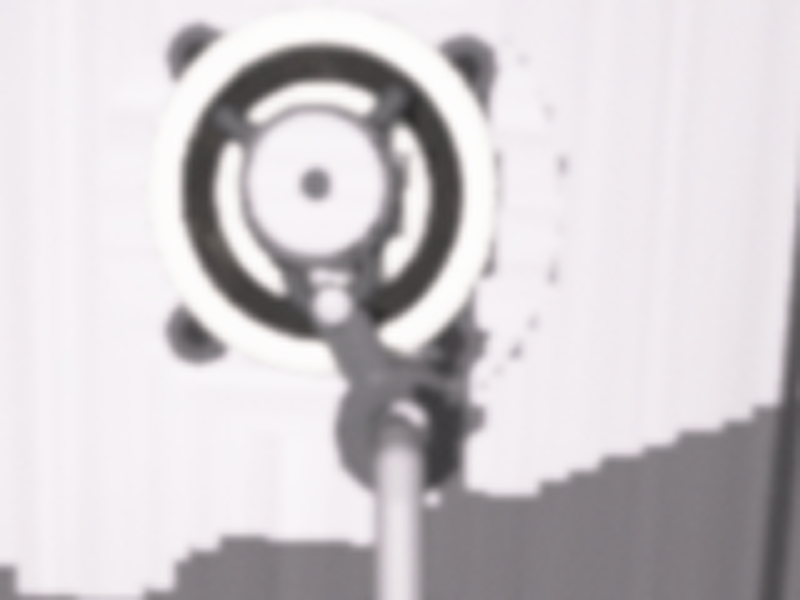

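Run:
```python
from h import *
B=lambda x,y:(260+x/14,128+y/14)
e=onz('wrist',B(293,250),36.5);t=onz('wrist',B(275,235),46.3);s=onz('wrist',(200+315/5,60+184/5),44.5)
print(e,t,s,e-s,e-t)
```

```text
[494.30155933 265.86038523  36.5       ] [495.50418011 266.67323016  46.3       ] [519.50655364 276.81669414  44.5       ] [-25.20499432 -10.95630891  -8.        ] [-1.20262079 -0.81284492 -9.8       ]
```

```bash
python3 -c "
from h import *
print(mv([-1.1,-.7,-5]),mv([0,0,-10]))"
```

```text
[0.113 0.5   0.062] [-0.003  1.    -0.002]
```

Emit:
{"api": "apply_moves", "payload": {"rows": [[[0.06, 0.0, 0.03], 0, 1], [[0.11, 0.2, 0.06], 0, 1], [[0.11, 0.4, 0.06], 0, 1], [[0.11, 0.5, 0.06], 0, 1], [[0.11, 0.5, 0.06], 0, 1]]}}

```text
time: 7.52
tool_pos: [434.8, 262.0, 73.6]
tcp_rot: [-1.569, -0.003, -3.081]
contact_force: [0.1, -0.3, -1.2]
grip_width: 15.9
```

```bash
cat > zoom.py <<'E'
from h import *
import sys
k=sys.argv[1]
o=bot.get_obs();print(o['time'],o['tool_pos'].round(2),o['tcp_rot'].round(4),o['contact_force'].round(1),o['grip_width'])
c=cam('wrist')
im=vision.capture('wrist')[:,:,::-1];cv2.imwrite(f'pics/w{k}.png',im)
c=im[128:168,260:306];c=cv2.resize(c,None,fx=14,fy=14,interpolation=cv2.INTER_CUBIC)
cv2.imwrite(f'pics/w{k}b.png',c)
crop(im,200,60,160,120,5,f'pics/w{k}a.png')
p=o['tool_pos'];print(p+toolR()@np.array([-59.8,32.3,-.35]))
E
python3 zoom.py 7
```

```text
7.525 [434.77 261.96  73.61] [-1.5687e+00 -2.8000e-03 -3.0807e+00] [ 0.1 -0.3 -1.2] 15.878498660448447
[494.35484607 265.88434258  41.14598415]
```

View pics/w7b.png

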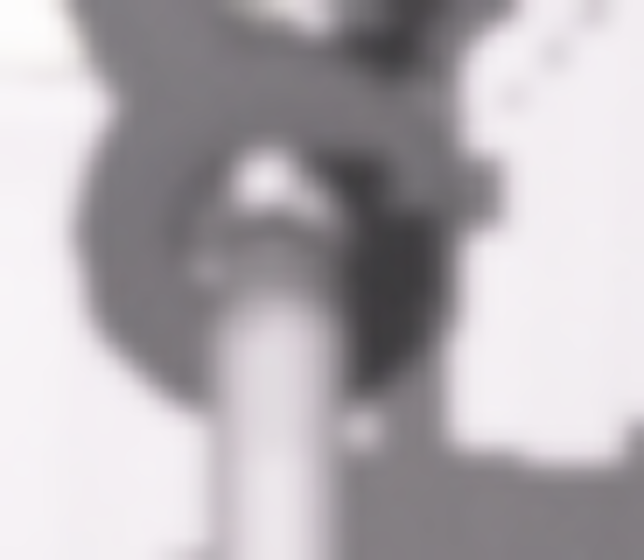

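Tip is centred in the hole. Descending slowly while watching Fz.

Emit:
{"api": "apply_moves", "payload": {"rows": [[[0, 0.15, 0], 0, 1], [[0, 0.3, 0], 0, 1], [[0, 0.45, 0], 0, 1], [[0, 0.6, 0], 0, 1], [[0, 0.6, 0], 0, 1]]}}

```text
time: 8.2
tool_pos: [434.7, 261.9, 67.5]
tcp_rot: [-1.569, -0.003, -3.081]
contact_force: [-0.8, 0.3, -2.0]
grip_width: 15.6
```

```bash
python3 zoom.py 8
```

```text
8.2 [434.72 261.92  67.55] [-1.5686e+00 -3.0000e-03 -3.0806e+00] [-0.8  0.3 -2. ] 15.611626084854963
[494.29574181 265.83598551  35.07552105]
```

View pics/w8b.png

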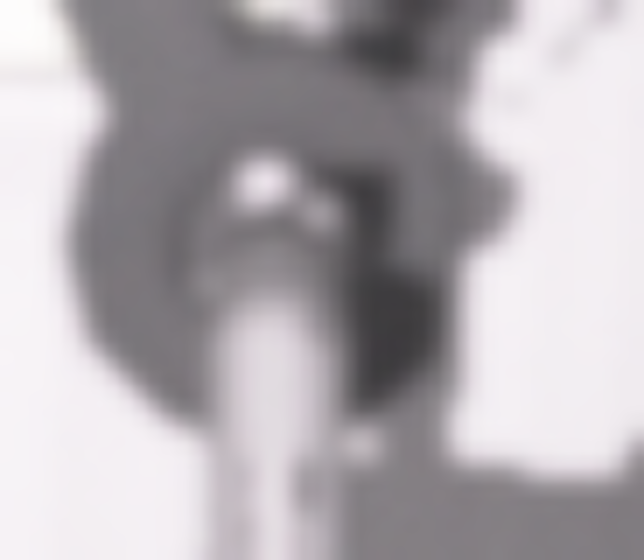

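Emit:
{"api": "apply_moves", "payload": {"rows": [[[0, 0.2, 0], 0, 1], [[0, 0.4, 0], 0, 1], [[0, 0.4, 0], 0, 1]]}}

```text
time: 8.62
tool_pos: [434.6, 261.9, 63.4]
tcp_rot: [-1.569, -0.003, -3.081]
contact_force: [-1.0, -0.1, -0.2]
grip_width: 15.6
```

Emit:
{"api": "apply_moves", "payload": {"rows": [[[0, 0.2, 0], 0, 1], [[0, 0.4, 0], 0, 1], [[0, 0.4, 0], 0, 1]]}}

```text
time: 9.0
tool_pos: [434.5, 261.8, 59.2]
tcp_rot: [-1.568, -0.004, -3.081]
contact_force: [-0.3, 0.2, -1.1]
grip_width: 16.1
```

```bash
python3 zoom.py 9
python3 - <<'E'
from h import *
for n in ['scene','side']:
    j=vision.capture(n)[:,:,::-1];cv2.imwrite(f'pics/{n}9.png',j);crop(j,235,200,50,40,14,f'pics/{n}9a.png')
E
```

```text
9.0 [434.47 261.83  59.2 ] [-1.5684 -0.0036 -3.0807] [-0.3  0.2 -1.1] 16.088501040105577
[494.0350503  265.74373908  26.69586397]
```

View pics/w9b.png

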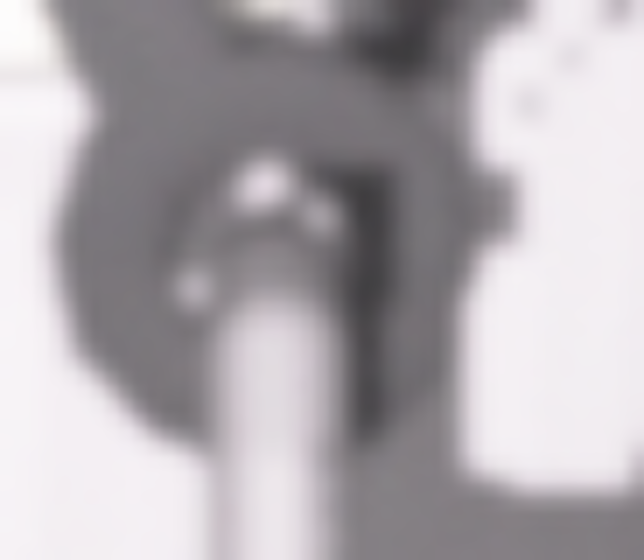

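View pics/scene9a.png

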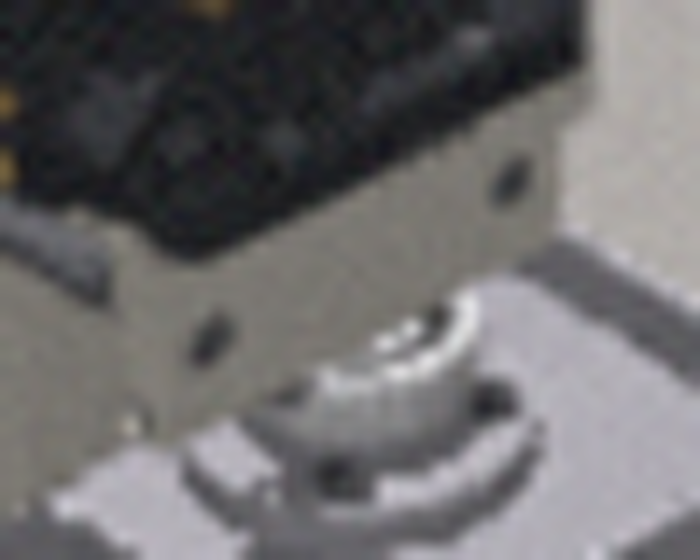

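The hook is down through the eye (hole visible on both sides of the leg, no contact force). I'll pull slowly toward -x and slightly -y.

Emit:
{"api": "apply_moves", "payload": {"rows": [[[0.06, 0, 0.015], 0, 1], [[0.12, 0, 0.03], 0, 1], [[0.18, 0, 0.045], 0, 1], [[0.24, 0, 0.06], 0, 1], [[0.3, 0, 0.075], 0, 1]]}}

```text
time: 9.78
tool_pos: [432.1, 261.1, 59.6]
tcp_rot: [-1.569, -0.002, -3.081]
contact_force: [1.2, 0.2, -1.4]
grip_width: 15.9
```

```bash
python3 zoom.py 10
```

```text
9.775 [432.05 261.11  59.6 ] [-1.5689e+00 -2.2000e-03 -3.0807e+00] [ 1.2  0.2 -1.4] 15.850982124866485
[491.65122559 265.04044641  27.16698552]
```

View pics/w10a.png

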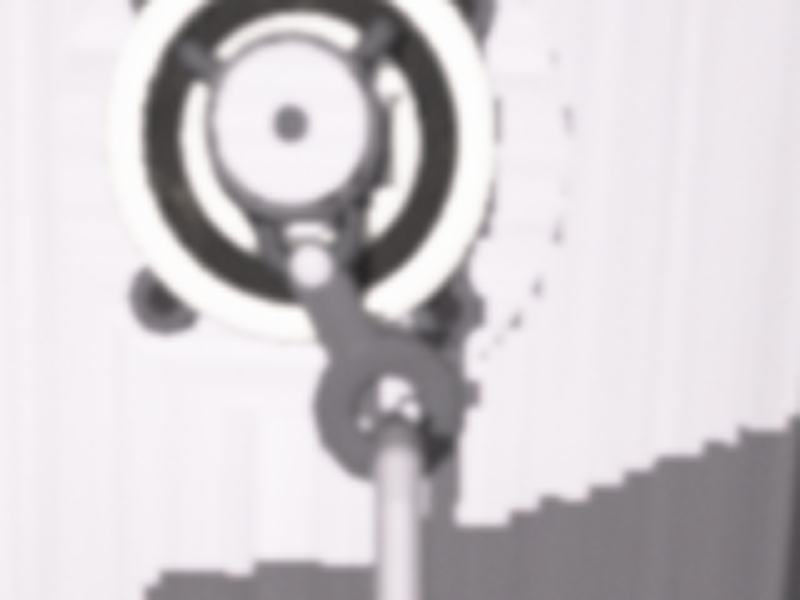

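Emit:
{"api": "apply_moves", "payload": {"rows": [[[0.05, 0, 0.01], 0, 1], [[0.1, 0, 0.02], 0, 1], [[0.15, 0, 0.03], 0, 1], [[0.2, 0, 0.04], 0, 1]]}}

```text
time: 10.32
tool_pos: [430.8, 260.9, 59.9]
tcp_rot: [-1.57, -0.0, -3.081]
contact_force: [4.3, 2.5, 0.4]
grip_width: 15.8
```

Emit:
{"api": "apply_moves", "payload": {"rows": [[[0.05, 0, 0.01], 0, 1], [[0.1, 0, 0.02], 0, 1], [[0.15, 0, 0.03], 0, 1], [[0.2, 0, 0.04], 0, 1]]}}

```text
time: 10.82
tool_pos: [428.3, 260.1, 59.7]
tcp_rot: [-1.569, -0.002, -3.081]
contact_force: [1.5, 0.3, -1.4]
grip_width: 16.2
```

```bash
python3 zoom.py 11
```

```text
10.825 [428.31 260.14  59.75] [-1.5691e+00 -1.6000e-03 -3.0806e+00] [ 1.5  0.3 -1.4] 16.248755151435592
[487.89488268 264.05965561  27.28415173]
```

View pics/w11a.png

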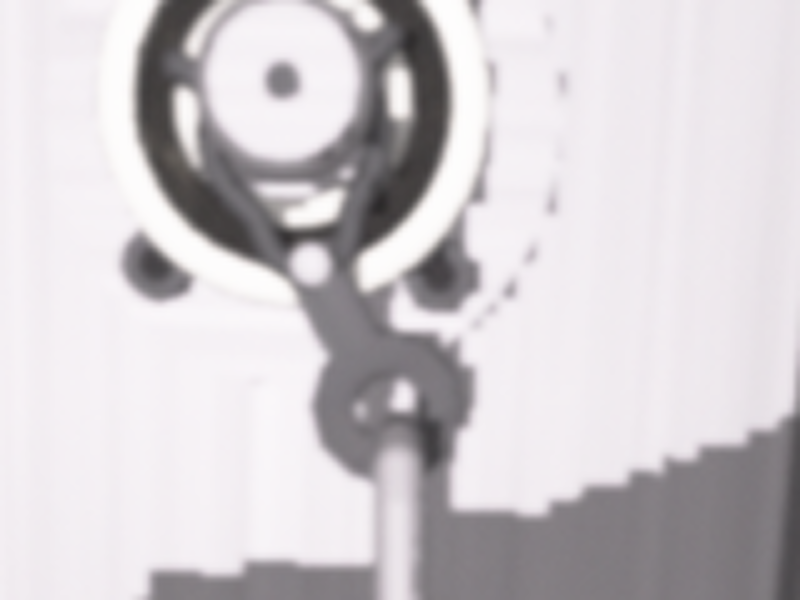

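The clip has come about 5 mm out with jaws spread, and the hook is still in the eye. Continuing.

Emit:
{"api": "apply_moves", "payload": {"rows": [[[0.05, 0, 0.01], 0, 1], [[0.1, 0, 0.02], 0, 1], [[0.15, 0, 0.03], 0, 1], [[0.2, 0, 0.04], 0, 1], [[0.25, 0, 0.05], 0, 1]]}}

```text
time: 11.5
tool_pos: [425.2, 259.3, 59.6]
tcp_rot: [-1.569, -0.003, -3.081]
contact_force: [0.2, 0.8, -1.2]
grip_width: 15.7
```

Emit:
{"api": "apply_moves", "payload": {"rows": [[[0.06, 0, 0.01], 0, 1], [[0.12, 0, 0.02], 0, 1], [[0.18, 0, 0.03], 0, 1], [[0.24, 0, 0.04], 0, 1], [[0.3, 0, 0.05], 0, 1]]}}

```text
time: 12.12
tool_pos: [422.2, 258.6, 59.6]
tcp_rot: [-1.569, -0.003, -3.081]
contact_force: [-0.3, 0.5, -0.2]
grip_width: 15.7
```

```bash
python3 zoom.py 12
```

```text
12.125 [422.22 258.58  59.59] [-1.5687e+00 -2.9000e-03 -3.0807e+00] [-0.3  0.5 -0.2] 15.691791009820204
[481.7941828  262.50112567  27.11347358]
```

View pics/w12a.png

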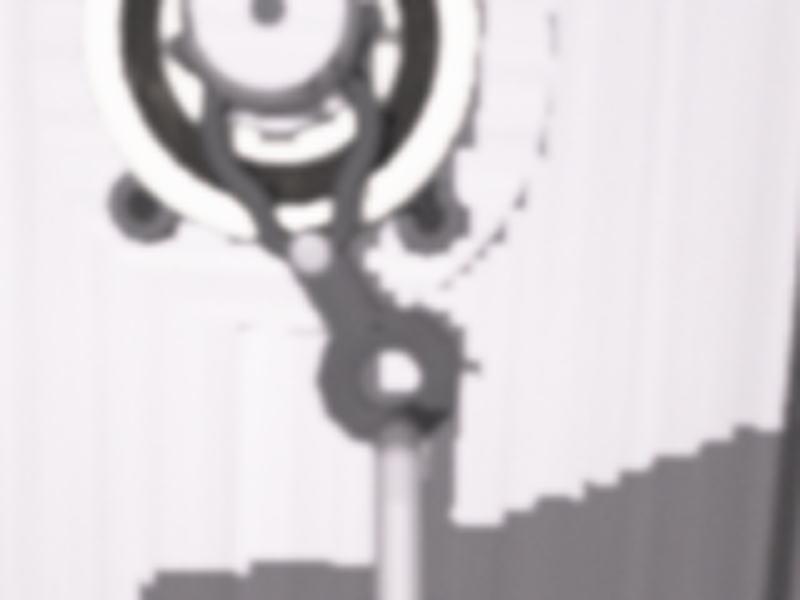

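Run:
```python
from h import *
W=lambda x,y:(200+x/5,60+y/5)
s=onz('wrist',W(267,8),44.5)
for z in (31,36,): print('rivet',onz('wrist',W(310,252),z+1.5)-s,'eye',onz('wrist',W(397,372),z)-s)
print(s,'disc width mm at z', [np.linalg.norm(onz('wrist',W(320,372),z)-onz('wrist',W(465,372),z)) for z in (20,28,36)])
for n in ['side','scene']:
    j=vision.capture(n)[:,:,::-1];cv2.imwrite(f'pics/{n}12.png',j);crop(j,225,190,70,55,11,f'pics/{n}12a.png')
```

```text
rivet [-20.68644159  -4.2441039  -12.        ] eye [-32.06848612 -13.75671145 -13.5       ]
rivet [-20.83727476  -4.50855144  -7.        ] eye [-31.88869044 -13.74363287  -8.5       ]
[519.37941166 276.78921417  44.5       ] disc width mm at z [np.float64(16.069975333343418), np.float64(15.370564284499125), np.float64(14.671153235654831)]
```

View pics/w12b.png

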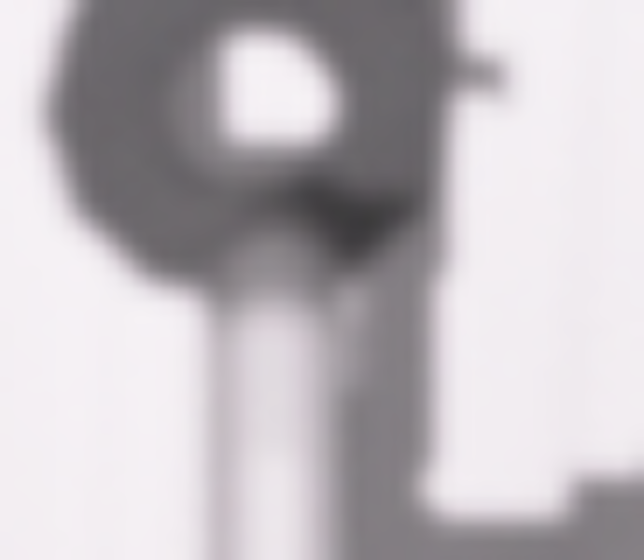

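View pics/side12a.png

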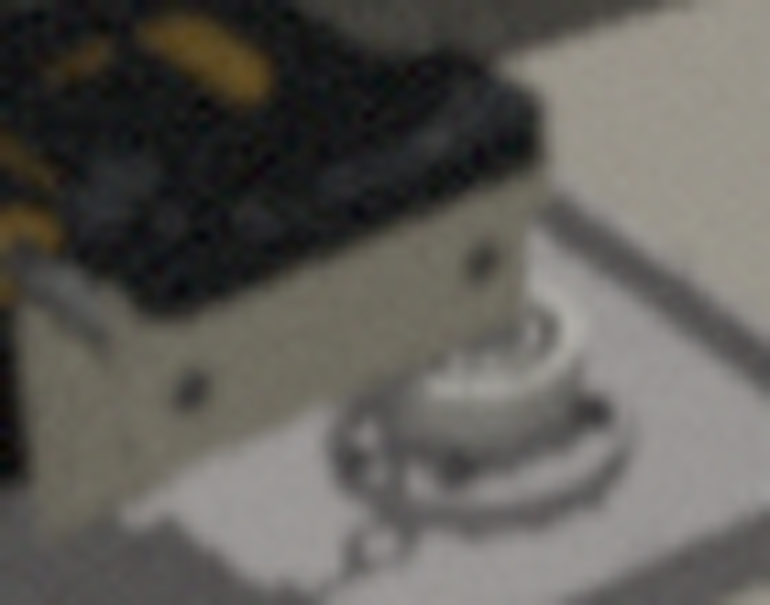

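View pics/w12.png

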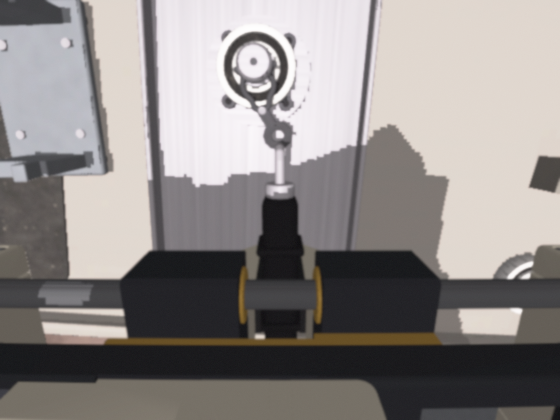

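The clip has snapped out and sagged. Its tab has drooped off the hook tip, and the origin is about 9 mm from the shaft. The eye is at about (279,134) px, ahead of the hook. I'll lift, re-hook it and pull on.

```bash
python3 -c "
from h import *
p=bot.get_obs()['tool_pos'];R=toolR();t=p+R@np.array([-59.8,32.3,-.35])
for z in (22,26,30):
  e=onz('wrist',(279.2,134.4),z);print(e,e-t)
print(mv([0,0,5]),mv([5.4,.5,5]))"
```

```text
[487.08790919 263.14703233  22.        ] [ 5.26057834  0.63677914 -5.13296561]
[487.2314655  263.15493194  26.        ] [ 5.40413465  0.64467875 -1.13296561]
[487.37502181 263.16283156  30.        ] [5.54769095 0.65257837 2.86703439]
[ 0.001 -0.5    0.001] [-0.541 -0.502 -0.016]
```

Emit:
{"api": "apply_moves", "payload": {"rows": [[[0, -0.3, 0], 0, 1], [[0, -0.6, 0], 0, 1], [[-0.3, -0.6, -0.02], 0, 1], [[-0.54, -0.6, -0.03], 0, 1], [[-0.54, -0.6, -0.03], 0, 1]]}}

```text
time: 12.9
tool_pos: [427.8, 259.2, 65.5]
tcp_rot: [-1.569, -0.003, -3.081]
contact_force: [-0.4, 0.1, -0.5]
grip_width: 15.6
```

```bash
python3 zoom.py 13
```

```text
12.9 [427.84 259.22  65.49] [-1.5687e+00 -2.9000e-03 -3.0808e+00] [-0.4  0.1 -0.5] 15.606167196557735
[487.41381187 263.12352276  33.0087699 ]
```

View pics/w13a.png

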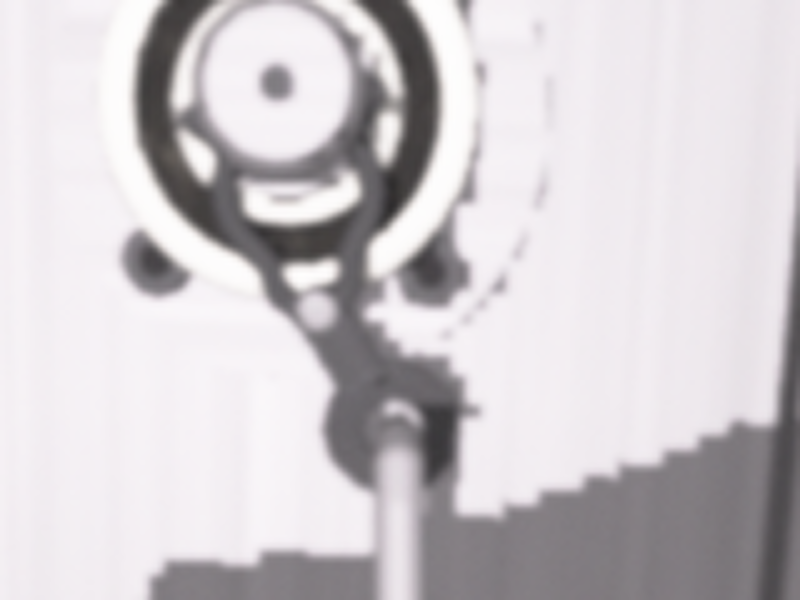

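View pics/w13b.png

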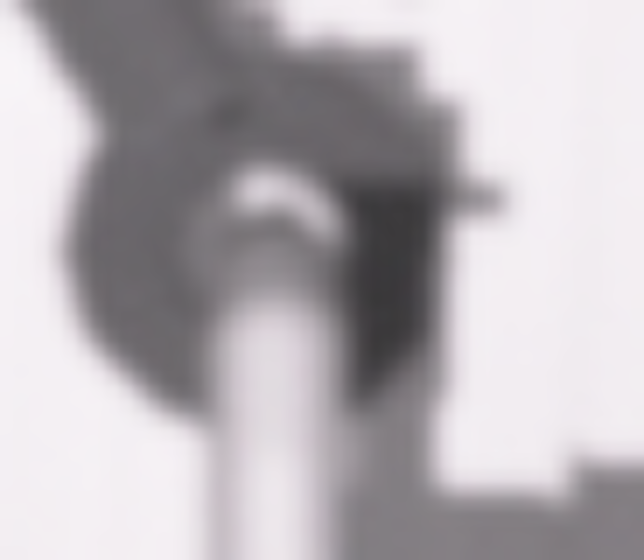

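Emit:
{"api": "apply_moves", "payload": {"rows": [[[0, 0.2, 0], 0, 1], [[0, 0.4, 0], 0, 1], [[0, 0.6, 0], 0, 1], [[0, 0.8, 0], 0, 1], [[0, 0.8, 0], 0, 1]]}}

```text
time: 13.58
tool_pos: [427.5, 259.1, 57.3]
tcp_rot: [-1.568, -0.003, -3.081]
contact_force: [0.3, 0.0, -1.5]
grip_width: 15.5
```

Emit:
{"api": "apply_moves", "payload": {"rows": [[[0, 0.2, 0], 0, 1], [[0, 0.4, 0], 0, 1], [[0, 0.6, 0], 0, 1], [[0, 0.8, 0], 0, 1], [[0, 0.8, 0], 0, 1]]}}

```text
time: 14.2
tool_pos: [427.4, 259.0, 49.1]
tcp_rot: [-1.568, -0.004, -3.081]
contact_force: [-0.5, 0.3, -1.2]
grip_width: 15.8
```

```bash
python3 zoom.py 14
```

```text
14.2 [427.42 259.03  49.07] [-1.5684 -0.0038 -3.0808] [-0.5  0.3 -1.2] 15.76890843187104
[486.97624493 262.93900343  16.56124669]
```

View pics/w14a.png

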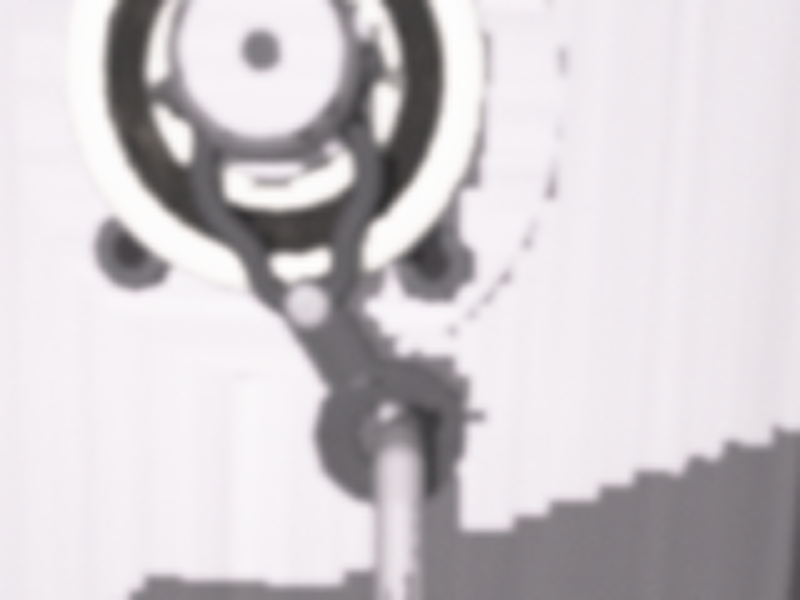

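Hooked again, tip at z ≈ 16 and no force. Pulling on.

Emit:
{"api": "apply_moves", "payload": {"rows": [[[0.08, 0, 0.015], 0, 1], [[0.16, 0, 0.03], 0, 1], [[0.24, 0, 0.045], 0, 1], [[0.32, 0, 0.06], 0, 1], [[0.4, 0, 0.08], 0, 1]]}}

```text
time: 14.88
tool_pos: [423.4, 258.0, 49.2]
tcp_rot: [-1.568, -0.004, -3.081]
contact_force: [0.2, 0.5, -1.2]
grip_width: 15.6
```

Emit:
{"api": "apply_moves", "payload": {"rows": [[[0.1, 0, 0.02], 0, 1], [[0.2, 0, 0.04], 0, 1], [[0.3, 0, 0.06], 0, 1], [[0.4, 0, 0.08], 0, 1], [[0.5, 0, 0.1], 0, 1]]}}

```text
time: 15.5
tool_pos: [418.5, 256.7, 49.3]
tcp_rot: [-1.568, -0.004, -3.081]
contact_force: [-0.1, -0.1, -1.0]
grip_width: 15.7
```

```bash
python3 zoom.py 15
```

```text
15.5 [418.49 256.7   49.26] [-1.5685 -0.0035 -3.0808] [-0.1 -0.1 -1. ] 15.748303771592125
[478.03481186 260.60238628  16.72496719]
```

View pics/w15a.png

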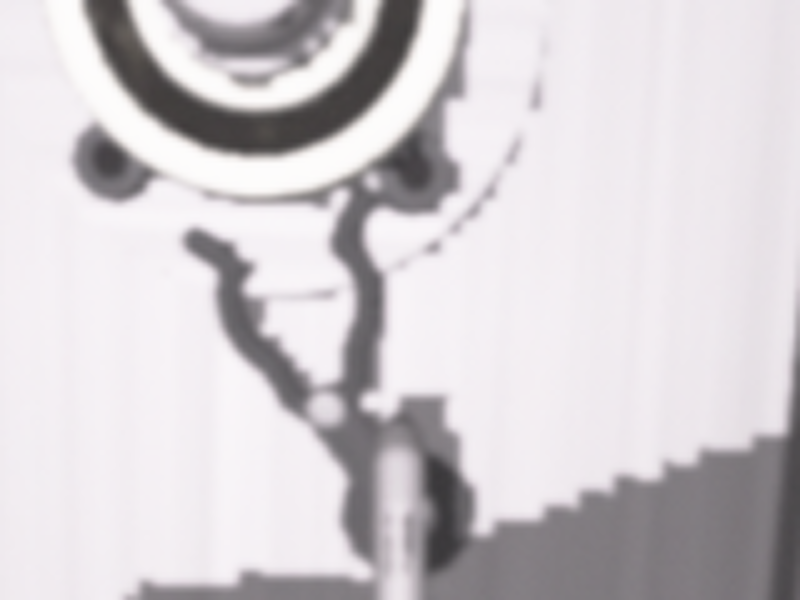

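The clip is off the shaft and lies beside it, partly on the flange. I'll lift the hook straight up slowly.

Emit:
{"api": "apply_moves", "payload": {"rows": [[[0, -0.4, 0], 0, 1], [[0, -0.8, 0], 0, 1], [[0, -1.2, 0], 0, 1], [[0, -1.6, 0], 0, 1], [[0, -2, 0], 0, 1]]}}

```text
time: 16.18
tool_pos: [418.4, 256.7, 69.6]
tcp_rot: [-1.568, -0.004, -3.081]
contact_force: [0.6, -0.2, -1.2]
grip_width: 16.0
```

Emit:
{"api": "apply_moves", "payload": {"rows": [[[0, -0.5, 0], 0, 1], [[0, -1.2, 0], 0, 1], [[0, -2, 0], 0, 1], [[0, -3, 0], 0, 1], [[0, -4, 0], 0, 1]]}}

```text
time: 16.8
tool_pos: [418.6, 256.9, 110.4]
tcp_rot: [-1.569, -0.003, -3.081]
contact_force: [-0.3, -0.4, -0.8]
grip_width: 15.8
```

```bash
python3 zoom.py 16;python3 - <<'E'
from h import *
for n in ['side','scene']:
    j=vision.capture(n)[:,:,::-1];cv2.imwrite(f'pics/{n}16.png',j);crop(j,225,190,70,55,11,f'pics/{n}16a.png')
E
```

```text
16.8 [418.62 256.87 110.37] [-1.5685 -0.0034 -3.0808] [-0.3 -0.4 -0.8] 15.77690036950969
[478.25162385 260.80371467  77.98880123]
```

View pics/w16a.png

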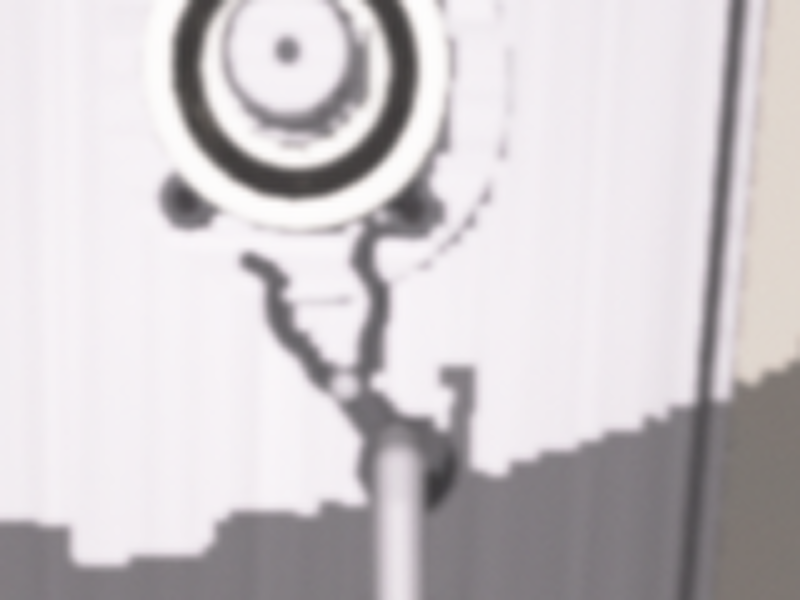

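View pics/side16a.png

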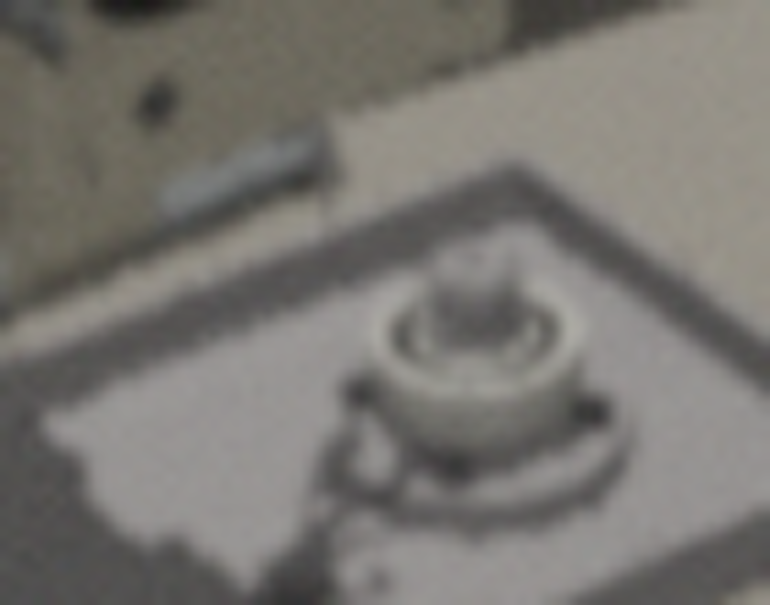

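Run:
```python
from h import *
W=lambda x,y:(200+x/5,60+y/5)
s=onz('wrist',W(287,50),44.5);r=onz('wrist',W(342,383),8);a=onz('wrist',W(330,300),11);print(s,r-s,a-s)
p=bot.get_obs()['tool_pos'];print(mv([508.3-p[0],399.7-p[1],118-p[2]]),bot.get_obs()['tcp_rot'])
```

```text
[519.86924442 276.87871522  44.5       ] [-40.45453328  -7.50000797 -36.5       ] [-28.66513601  -5.25858857 -33.5       ]
[ -9.789  -0.82  -13.698] [-1.56891539e+00 -2.21631708e-03 -3.08068735e+00]
```

Clip origin is about 29 mm from the shaft at z ≈ 11, inside the tray. Returning the pick to the rest.

Emit:
{"api": "apply_moves", "payload": {"rows": [[[-2, -0.8, -3], 0, 1], [[-4.5, -0.8, -6.5], 0, 1], [[-7, -0.8, -10], 0, 1], [[-9.6, -0.8, -13.5], 0, 1], [[-9.68, -0.8, -13.64], 0, 1]]}}

```text
time: 17.58
tool_pos: [507.8, 400.8, 116.5]
tcp_rot: [-1.569, -0.002, -3.079]
contact_force: [-1.1, 0.4, -1.7]
grip_width: 15.8
```

Emit:
{"api": "apply_moves", "payload": {"rows": [[[0, 0, 0], 0, 1], [[0, 0, 0], 0, 1]]}}

```text
time: 17.82
tool_pos: [507.2, 399.8, 116.3]
tcp_rot: [-1.568, -0.004, -3.08]
contact_force: [-0.1, -0.1, -0.7]
grip_width: 16.2
```

Run:
```python
from h import *
o=bot.get_obs();p=o['tool_pos'];print(o['tcp_rot'],p,mv([507.3-p[0],399.1-p[1],80-p[2]]))
im=vision.capture('wrist')[:,:,::-1];cv2.imwrite('pics/w17.png',im)
```

```text
[-1.56834017 -0.00352444 -3.0796447 ] [507.18694584 399.83756041 116.25963533] [-0.019  3.626  0.065]
```

View pics/w17.png

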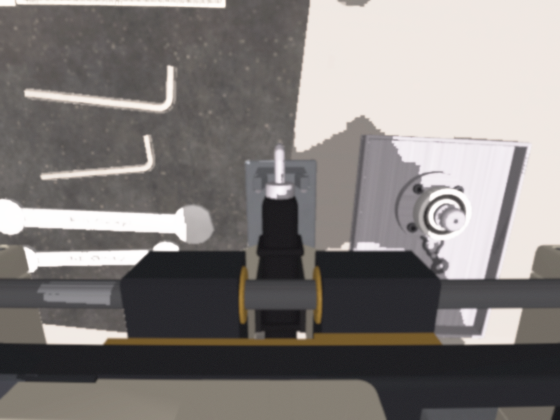

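Emit:
{"api": "apply_moves", "payload": {"rows": [[[0, 1, 0.06], 0, 1], [[-0.01, 2, 0.06], 0, 1], [[-0.02, 3, 0.06], 0, 1], [[-0.02, 4, 0.06], 0, 1], [[-0.02, 4, 0.06], 0, 1]]}}

```text
time: 18.5
tool_pos: [506.9, 398.9, 75.2]
tcp_rot: [-1.568, -0.005, -3.08]
contact_force: [1.0, 0.1, -1.3]
grip_width: 15.8
```

Run:
```python
from h import *
o=bot.get_obs();p=o['tool_pos'];print(o['tcp_rot'],p,mv([507.3-p[0],399.1-p[1],48.5-p[2]]))
```

```text
[-1.56757567 -0.00504411 -3.07970313] [506.88687705 398.91313742  75.22677296] [-0.056  2.672 -0.025]
```

Emit:
{"api": "apply_moves", "payload": {"rows": [[[-0.05, 0.5, -0.02], 0, 1], [[-0.05, 1.1, -0.02], 0, 1], [[-0.05, 1.7, -0.02], 0, 1], [[-0.05, 2.3, -0.02], 0, 1], [[-0.05, 2.3, -0.02], 0, 1]]}}

```text
time: 19.12
tool_pos: [506.9, 398.8, 51.5]
tcp_rot: [-1.567, -0.006, -3.08]
contact_force: [0.2, 0.4, -1.0]
grip_width: 15.8
```

Emit:
{"api": "apply_moves", "payload": {"rows": [[[0, 0.15, 0], 0, 1], [[0, 0.3, 0], 0, 1], [[0, 0.35, 0], 0, 1], [[0, 0.35, 0], 0, 1]]}}

```text
time: 19.62
tool_pos: [507.0, 398.8, 48.3]
tcp_rot: [-1.567, -0.006, -3.08]
contact_force: [-0.3, -0.7, 0.5]
grip_width: 15.9
```

Back at the grip height; open slightly, then wider, and retreat up.

Emit:
{"api": "apply_moves", "payload": {"rows": [[[0, 0, 0], 0, 2.4], [[0, 0, 0], 0, 3.5], [[0, 0, 0], 0, 5], [[0, 0, 0], 0, 5.5], [[0, 0, 0], 0, 5.5]]}}

```text
time: 20.25
tool_pos: [507.0, 398.8, 48.3]
tcp_rot: [-1.567, -0.006, -3.08]
contact_force: [0.4, -0.1, 0.6]
grip_width: 53.9
```

Emit:
{"api": "apply_moves", "payload": {"rows": [[[0, -1, 0], 0, 5.5], [[0, -3, 0], 0, 5.5], [[0, -6, 0], 0, 5.5], [[0, -9, 0], 0, 5.5], [[0, -12, 0], 0, 5.5]]}}

```text
time: 20.88
tool_pos: [507.7, 399.4, 170.1]
tcp_rot: [-1.567, -0.005, -3.08]
contact_force: [1.0, 0.1, -0.1]
grip_width: 55.1
```

Run:
```python
from h import *
o=bot.get_obs();print(o['tool_pos'],o['grip_width'])
im=vision.capture('wrist')[:,:,::-1];cv2.imwrite('pics/w18.png',im)
crop(im,240,120,220,165,3.5,'pics/w18a.png')
for n in ['scene','side']:
    im=vision.capture(n)[:,:,::-1];cv2.imwrite(f'pics/{n}18.png',im)
```

```text
[507.67372107 399.36897126 170.09054472] 55.08186893531956
```

View pics/w18a.png

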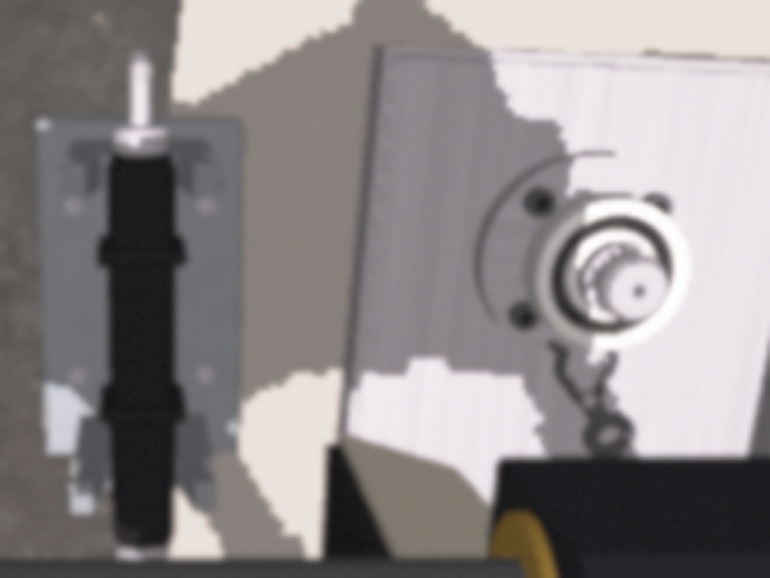

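View pics/scene18.png

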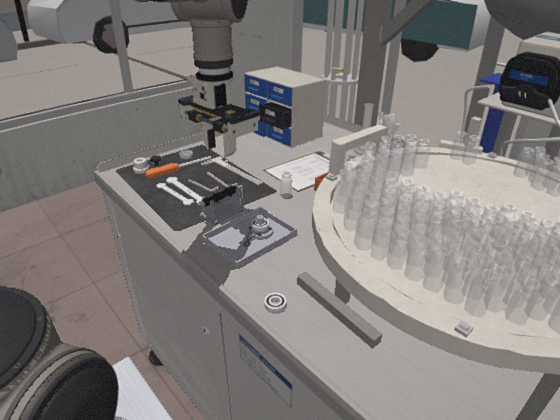

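The wrist view shows the pick seated as found, hook end ahead, and the clip off the bearing in the tray. The spare bearing (275,303) and vial (287,184) are at the same pixels as at the start. I'll let the arm settle and hand in.

Emit:
{"api": "apply_moves", "payload": {"rows": [[[0, 0, 0], 0, 5.5], [[0, 0, 0], 0, 5.5], [[0, 0, 0], 0, 5.5]]}}

```text
time: 21.4
tool_pos: [508.2, 399.7, 169.8]
tcp_rot: [-1.568, -0.003, -3.08]
contact_force: [-0.5, 1.0, -0.4]
grip_width: 55.1
```

Run:
```python
from h import *
im=vision.capture('wrist')[:,:,::-1];a=cv2.imread('pics/w18.png')
print(cv2.absdiff(im,a)[120:240,240:460].mean())
print(onz('wrist',(240+190/3.5-50,0+200),60) is not None)
f=onz('wrist',(240+142/3.5,120+250/3.5),60);r=onz('wrist',(240+143/3.5,120+403/3.5),60);print((f+r)/2)
print(order.close_job())
```

```text
4.440214646464646
True
[507.51278773 399.16766146  60.        ]
the job is handed in; nothing more can be done
None
```

The clip is off the shaft and lying in the tray, the pick is back in its rest, and the job is handed in at about 21 s of the 72 s allowed.

**What I did:** I gripped the pick between its finger stops and lowered its hook into the tab's eye; the tab had swung to the clip's right. A slow pull snapped the clip out of its groove. It then sagged off the hook while still around the shaft, so I hooked the eye a second time and drew it clear. I then laid the pick back and opened the gripper.

**Last checks:**
- **Clip:** by camera, its origin is about 29 mm from the shaft axis and about 11 mm up. It leans from the flange onto the tray floor, clear of the bearing.
- **Pick:** its grip point measured (507.5, 399.2) mm, against (507, 399) before the grasp, and its hook points ahead as before.
- **Forces:** the highest reading at the end of a move during the pull was about 5 N. Readings came only at the end of each move, so short peaks in between would not show.
- **Spares:** the spare bearing and vial stand at the same image positions as at the start. I did not measure the guide bush; the arm never went near where I took it to be, behind the tray.
- **Stillness:** I checked this only by comparing two pictures about 0.7 s apart. They differed slightly, by a mean of 4.4 grey levels out of 255, and I put that down to the arm's small drift.

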